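# Red stirrer into the dotted mug

### The job

The coffee in the mug with the dots is to be stirred: pull the red-handled stirrer straight up out of the wooden stand and put it, paddle down, into the dotted mug, lowering it in rather than dropping it. Let go of it so that it stands leaning in the mug, with the mug upright. Leave the other two stirrers in the stand.

Things in the scene. Friction and masses are not known exactly. Their poses are not given: they have to be found in the camera images.
- stirrer_red_center (a point): Red-handled coffee stirrer, 210 mm, upright in a loose well (85 mm deep) of a wooden stand, top 95 mm over the worktop; the well varies. Upper 125 mm: round handle, 15 mm thick, all above the stand; below: steel stem, 16 x 6 mm paddle at the foot. Point: on its axis, 105 mm from foot and top, 20 mm above the stand; z axis: foot to top. 60 g. The three stand in a row, 72 mm apart.
- stirrer_blue_center (a point): The same stirrer with a blue handle, a bystander in another well of the stand, its top about 220 mm above the worktop; point half-way up, z axis along it from foot to top.
- stirrer_yellow_center (a point): The same stirrer with a yellow handle, a bystander in another well of the stand, its top about 220 mm above the worktop; point half-way up, z axis along it from foot to top.
- mug_dots_floor (a point): White mug with dark dots, upright on the worktop: 91 mm high, 80 mm outside diameter, about 66 mm inside, a handle on one side. Point: centre of its inner floor, on the cup's axis, 7 mm above the worktop, 84 mm below the rim; z up, handle towards -y. A plain white mug stands near it: not the one meant; which stands where varies.
There are look-alikes about, which are no part of the job. Of the things like the part that bears stirrer_red_center, leave any that is purple; of the rest the larger one is meant.

How it is judged (in metres and radians):
On the way:
1. the red stirrer is pulled up clear of the stand (height (world z) of stirrer_red_center above 0.18 m), for 0.1 s.
At the end, for the whole second after the job is handed in: Red stirrer released, at rest in the upright dotted mug (10 deg) on the worktop: paddle down, leaning under 45 deg, its middle within 42 mm of the mug's axis and 60 to 125 mm above its inner floor; middles of the blue and yellow stirrers within 30 mm of their starts (horizontal distance between stirrer_red_center and mug_dots_floor below 0.042 m and z of stirrer_red_center in the frame of mug_dots_floor between 0.06 and 0.125 m and angle between stirrer_red_center's own z axis and vertical below 0.8 rad and angle between mug_dots_floor's own z axis and vertical below 0.17 rad and height (world z) of mug_dots_floor below 0.02 m and distance of each of stirrer_blue_center, stirrer_yellow_center from where it was at the start of the episode below 0.03 m and linear speed of stirrer_red below 0.05 m/s); the robot touches nothing.
It fails at once if the red stirrer is dropped into the mug (moves faster than 0.9 m/s at the mug) (linear speed of stirrer_red above 0.9 m/s and horizontal distance between stirrer_red_center and mug_dots_floor below 0.05 m).
It fails at once if another stirrer is pulled out of the stand (distance of any of stirrer_blue_center, stirrer_yellow_center from where it was at the start of the episode above 0.06 m).
It also fails if it takes over 40 s, if anything falls off the work surface, if the arm or the gripper's body presses on something with over 40 N, if the wrist force passes 120 N, or if a joint passes its speed limit or range.

### The arm

A 6-joint arm with a two-finger parallel gripper is mounted at the origin on a cart in front of the work surface, level with it; the furniture and walls round the work are solid. World frame = base frame: x ahead of the robot, y to its left, z up, the work surface at z = 0. Lengths are in mm, angles in rad, forces in N, time in s.
With the tool pointing down it reaches from about 350 to 800 mm from the base axis. Payload 7.3 kg.
Tool frame: the origin (TCP) lies at the centre of the arm's flange, where the gripper is bolted on; the fingertips stand 173 mm ahead of it and the grasp point (between the pads) lies 155 mm ahead of it (robot.grip_depth is the z of the grasp point in the tool frame, in mm); z points along the fingers, y is the line along which they close (so a half turn about z gives the same grasp; the last joint's range is limited). The gripper opens to 85 mm and grips with 20 to 120 N. Pads are 22 mm wide; open, the fingers measure 114 mm over their backs; the gripper's body (76 mm by 85 mm) begins 54 mm behind the grasp point. The pads swing forward as they close: fully open they stand 13 mm farther back than shut.
Start: joints at [1.183, 0.342, 1.524, -0, 1.275, -0.146], TCP at [125.689, 509.735, 404.722] pointing down, gripper open.
Joint ranges: [-2.53, 2.53], [-0.77, 2.02], [0.04, 2.7], [-1, 4.14], [0.28, 2.66], [-3.11, 3.11]. Speed limits (rad/s): [2.57, 2.57, 3.14, 3.14, 3.14, 3.14].

### API

Orientations are given as a 3x3 rotation matrix whose columns are the frame's x, y, z axes.
In Python, from bench import sensors, optics, robot gives the robot as it stands.
- The arm moves only by the tool servo_tool, never from a script. Its argument "plan" is a list of rows, each a list of 7 numbers: the opening, from 0 (shut) to 1 (fully open), then the shift along the tool's x, y, z in mm, then the turn, a rotation vector about the tool's x, y, z in degrees. In form: [[jaw, dx, dy, dz, ax, ay, az], ...]. A call has 1 to 12 rows; each row shifts and turns the commanded pose from where the row before left it, along the tool's axes as they then stand; what a row does not reach is not made up. A row lasts 1/12 s, in which the tool goes at most 41.7 mm and 7.16 degrees, less where a joint would pass 70% of its speed; a pose out of reach is approached as far as the arm can. A call is refused whole if a number of a shift passes 41.7 or a number of a turn 7.16, either way. A call with a gripper value outside its range is refused whole. The fingers move at their own pace and stop on an object; "newtons" is the grip in N (left out, the last holds). Time passes only in rows, so rows that do not move let the fingers close. It gives the time, the measured TCP pose, the force, the opening and the grip force at its end, in the units of the state.
- sensors.sense(): the state, without advancing time (a new reading comes with each control period).
- optics.snapshot(name): name is "side" or "top"; returns (picture, depth): 384x512x3 uint8, red, green, blue; 384x512 float32, mm along the optical axis (not along the pixel's ray), 0 where there is no reading.
- optics.camera_params(name): a dict with "fx", "fy", "cx", "cy" (pixels), "k1" (the pictures are not rectified: a ray, as slopes to the right and down, at radius r is drawn at 1 + k1 r^2 times it, then the intrinsics apply), "cam_to_world" (4x4, takes a point from camera to world coordinates). Camera axes: x right, y up, looking along -z (the intrinsics and any distortion apply to the point x, -y, -z); pixel columns grow to the right and rows downward; lengths in mm; the calibration is good to about 2 mm. A picture is of the moment at which its call begins. camera_params takes no time and is no camera call.
- robot.job_done(): hands the job in; it is judged then, once.
The state is a dict: "clock": time; "joint_pos": joint angles; "qvel": joint speeds; "effort": joint torques, N m; "ee_pos": TCP position; "ee_rot": TCP orientation; "force": force on the tool from outside, world axes, zero at the start; "ft_torque": the same for the moment, N m; "opening": opening from 0.0 (shut) to 1.0 (fully open); "grip_force": force on a finger pad.
Only numpy, scipy, OpenCV 4.12 (cv2) and the standard library are available. Lean on these libraries where they do the work, as an engineer would, in place of code of your own. Each camera call takes 0.05 s, during which the arm holds its last target. There are 200 camera calls.

## Working session

There is one attempt and no reset: what is moved stays moved. The work goes in short steps, Python scripts to look and compute and a tool call to move; the robot and the scene stay as the last step left them, time stands still between calls to the robot, and variables do not carry over. Pictures are saved under pics/ and viewed, at most 10 in all, crops included, and the job is handed in when it is done.

Besides the shell and the picture viewer there is one more tool, called after "Emit:" by a JSON object that holds its "method" and its "body", one argument or row to a line. servo_tool: Moves the arm, as the interface text tells. Its arguments: {"type":"object","properties":{"plan":{"type":"array","items":{"type":"array","items":{"type":"number"}}},"newtons":{"type":"number"}},"required":["plan"]}

```bash
mkdir -p pics; cat > h.py <<'E'
import numpy as np, cv2
from bench import sensors, optics, robot
def snap(n,f):
    p,d=optics.snapshot(n); cv2.imwrite(f'pics/{f}.png',p[:,:,::-1]); np.savez(f'pics/{f}.npz',p=p,d=d); return p,d
def K(n):
    c=optics.camera_params(n); return c,np.array(c['cam_to_world'])
def ray(n,u,v):
    c,M=K(n); x=(u-c['cx'])/c['fx']; y=(v-c['cy'])/c['fy']
    a,b=x,y
    for _ in range(20):
        s=1+c['k1']*(a*a+b*b); a,b=x/s,y/s
    return M[:3,3], M[:3,:3]@np.array([a,-b,-1.])
def at_z(n,u,v,z):
    o,d=ray(n,u,v); return o+d*(z-o[2])/d[2]
def at_d(n,u,v,dep):
    o,d=ray(n,u,v); return o+d*dep
def cloud(n,d):
    c,M=K(n); v,u=np.mgrid[:d.shape[0],:d.shape[1]]
    x=(u-c['cx'])/c['fx']; y=(v-c['cy'])/c['fy']; a,b=x,y
    for _ in range(20):
        s=1+c['k1']*(a*a+b*b); a,b=x/s,y/s
    return M[:3,3]+(np.stack([a,-b,-np.ones_like(a)],-1)*d[...,None])@M[:3,:3].T
E
python3 - <<'E'
from h import *
for n in('side','top'):
    snap(n,n+'0'); c,M=K(n); print(c['fx'],c['cx'],c['k1']); print(M.round(2))
a=[cv2.imread(f'pics/{n}0.png') for n in('side','top')]
E
```

```text
463.40097042623927 256.39439095750697 -0.03709553503537634
[[-9.40000e-01  1.80000e-01 -3.00000e-01  1.36880e+02]
 [-3.50000e-01 -4.30000e-01  8.30000e-01  1.01192e+03]
 [ 2.00000e-02  8.80000e-01  4.70000e-01  6.70800e+02]
 [ 0.00000e+00  0.00000e+00  0.00000e+00  1.00000e+00]]
391.0412950264308 255.2725792691513 -0.0823598339499753
[[ 2.00000e-02  9.90000e-01 -1.70000e-01  3.27880e+02]
 [-1.00000e+00  2.00000e-02 -0.00000e+00  5.40000e-01]
 [-0.00000e+00  1.70000e-01  9.90000e-01  1.01864e+03]
 [ 0.00000e+00  0.00000e+00  0.00000e+00  1.00000e+00]]
```

View pics/side0.png

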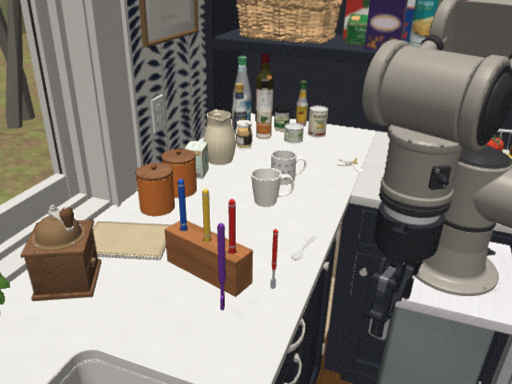

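View pics/top0.png

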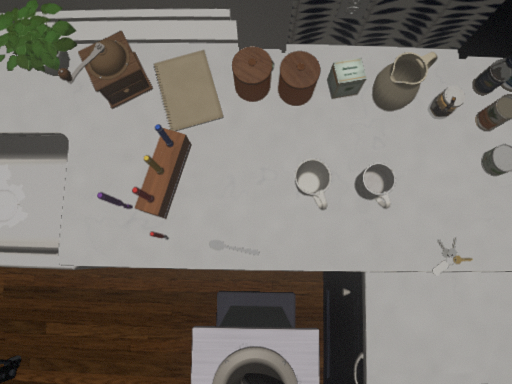

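The side view shows blue (181,205), yellow (206,215) and red (232,225) stirrers in the stand. The purple decoy is at (222,265) and a small red one at (275,250). The farther mug (284,163) looks patterned. In the top view the stirrers are at (164,134), (153,164) and (145,194), and the mugs at (312,180) and (377,182).

```bash
python3 - <<'E'
from h import *
H={}
for n in('side','top'):
    z=np.load(f'pics/{n}0.npz'); p,d=z['p'],z['d']; P=cloud(n,d)
    hsv=cv2.cvtColor(p,cv2.COLOR_RGB2HSV); h,s,v=[hsv[...,i].astype(int) for i in range(3)]
    for nm,m in dict(red=((h<5)|(h>174))&(s>190)&(v>70),yel=(h>18)&(h<28)&(s>150)&(v>100),blue=(h>105)&(h<122)&(s>140),pur=(h>125)&(h<145)&(s>120)).items():
        k,L,st,c=cv2.connectedComponentsWithStats(m.astype(np.uint8))
        for i in range(1,k):
            if st[i,4]<25: continue
            q=P[(L==i)&(d>0)]
            if len(q)==0: continue
            if q[:,0].max()>850 or q[:,2].max()>300: continue
            hi=q[q[:,2]>q[:,2].max()-25]; lo=q[q[:,2]<q[:,2].min()+25]
            print(n,nm,c[i].round(),st[i,4],'z',q[:,2].min().round(),q[:,2].max().round(),'hi',hi.mean(0).round(1),'lo',lo.mean(0).round(1))
    # stand top, mugs
    r=P.reshape(-1,3); ok=d.ravel()>0
    zz=r[:,2]
    br=((h>3)&(h<16)&(s>90)).ravel()
    sel=ok&br&(zz>85)&(zz<105)&(r[:,0]<520)&(r[:,0]>200)&(r[:,1]>100)&(r[:,1]<400)
    q=r[sel]; print(n,'standtop',len(q),q.mean(0).round(1),cv2.minAreaRect(q[:,:2].astype(np.float32)))
    rim=ok&(zz>84)&(zz<98)&(r[:,0]>330)&(r[:,0]<520)&(r[:,1]<0)&(r[:,1]>-420)
    M=np.zeros(d.size,np.uint8);M[rim]=1
    k,L,st,c=cv2.connectedComponentsWithStats(cv2.dilate(M.reshape(d.shape),np.ones((3,3))))
    for i in range(1,k):
        sel=rim&(L.ravel()==i)
        if sel.sum()>30:
            q=r[sel]; print(n,'rim',c[i].round(),sel.sum(),cv2.minEnclosingCircle(q[:,:2].astype(np.float32)),q.min(0).round(),q.max(0).round())
s=cv2.imread('pics/side0.png'); t=cv2.imread('pics/top0.png')
a=cv2.resize(s[145:215,240:310],(400,400)); b=cv2.resize(t[145:225,285:405],(400,267))
cv2.imwrite('pics/z.png',np.hstack([a,cv2.copyMakeBorder(b,0,133,0,0,0)]))
E
```

```text
side red [232. 227.] 175 z 113.0 203.0 hi [459.3 264.3 190.9] lo [459.8 264.2 125.2]
side red [274. 249.] 67 z 78.0 143.0 hi [373.2 239.  130.8] lo [373.5 239.3  90.9]
side yel [303.  94.] 29 z 128.0 150.0 hi [ 606.1 -818.   138.5] lo [ 606.1 -818.   138.5]
side yel [301. 114.] 117 z 22.0 88.0 hi [ 606.1 -811.8   76.5] lo [ 605.3 -811.7   34.3]
side yel [206. 215.] 189 z 112.0 203.0 hi [529.1 244.8 191.3] lo [529.2 244.6 124.5]
side yel [207. 239.] 30 z 92.0 105.0 hi [529.3 244.1  97.7] lo [529.3 244.1  97.7]
side blue [182. 204.] 177 z 111.0 205.0 hi [597.5 224.5 191.9] lo [597.4 224.8 123.5]
side pur [221. 260.] 430 z 7.0 210.0 hi [449.2 342.4 198. ] lo [448.6 343.1  19.3]
side standtop 574 [467.  264.1  93.4] ((477.7989501953125, 256.4814453125), (61.2059440612793, 100.72994232177734), 74.86105346679688)
side rim [290. 156.] 57 ((513.7272338867188, -292.7777404785156), 41.21207046508789) [ 481. -334.   84.] [ 519. -252.   93.]
side rim [276. 177.] 139 ((499.8051452636719, -131.3357391357422), 49.324493408203125) [ 456. -177.   84.] [520. -85.  96.]
top standtop 855 [475.8 249.1  95. ] ((479.0256652832031, 251.31520080566406), (59.894222259521484, 99.97343444824219), 73.46580505371094)
top rim [316. 191.] 171 ((496.16845703125, -134.35031127929688), 49.54561233520508) [ 454. -178.   84.] [520. -91.  98.]
top rim [378. 189.] 98 ((512.5298461914062, -294.98443603515625), 40.15144348144531) [ 479. -335.   84.] [ 519. -255.   94.]
```

View pics/z.png

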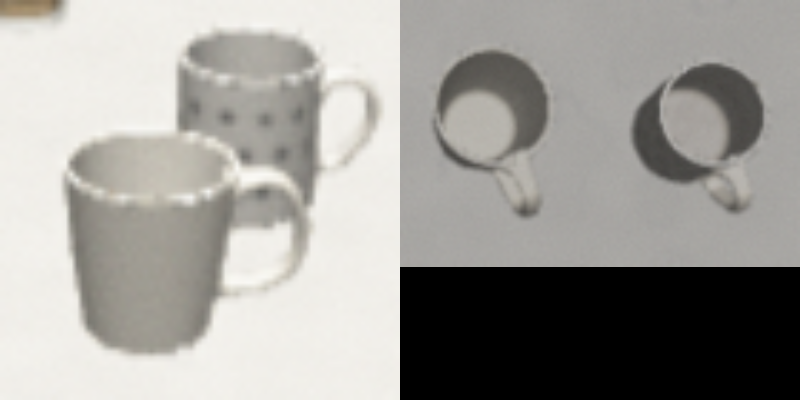

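Dots are visible on the farther mug, at about (378,180) in the top view and (284,163) in the side view. Next I'll triangulate the red handle and fit the mug circle.

```bash
cat >> h.py <<'E'
def tri(u1,u2):
    o1,d1=ray('side',*u1);o2,d2=ray('top',*u2)
    A=np.stack([d1,-d2],1); t=np.linalg.lstsq(A,o2-o1,rcond=None)[0]
    a,b=o1+t[0]*d1,o2+t[1]*d2; return (a+b)/2,np.linalg.norm(a-b)
def fitc(q):
    A=np.c_[2*q,np.ones(len(q))]; s=np.linalg.lstsq(A,(q**2).sum(1),rcond=None)[0]
    return s[:2],np.sqrt(s[2]+s[:2]@s[:2])
E
python3 - <<'E'
from h import *
from scipy.ndimage import label
for n,box in(('side',(228,238,190,262)),('top',(128,160,182,206))):
    z=np.load(f'pics/{n}0.npz'); p,d=z['p'],z['d']; P=cloud(n,d)
    hsv=cv2.cvtColor(p,cv2.COLOR_RGB2HSV); h,s,v=[hsv[...,i].astype(int) for i in range(3)]
    m=((h<8)|(h>172))&(s>150)&(v>50)
    if n=='top': m&=(d>0)&(P[...,2]>108)
    a,b,c,e=box; M=np.zeros_like(m);M[c:e,a:b]=m[c:e,a:b]
    vv,uu=np.nonzero(M); print(n,'red px',uu.min(),uu.max(),vv.min(),vv.max(),len(uu))
    for r in np.unique(vv): 
        if n=='side' and r%6==0 or n=='top': print(r,uu[vv==r].min(),uu[vv==r].max(),P[r,uu[vv==r]].mean(0).round(),end=' | ')
    print()
    r=P.reshape(-1,3); zz=r[:,2]
    q=r[(d.ravel()>0)&(zz>86)&(zz<98)&(np.hypot(r[:,0]-515,r[:,1]+293)<70)]
    cc,R=q[:,:2].mean(0),0
    g=q
    for _ in range(5):
        cc,R=fitc(g[:,:2]); e=np.hypot(*(q[:,:2]-cc).T); g=q[abs(e-R)<6]
    print('mug',cc.round(1),R.round(1),len(g),len(q),g.min(0).round(),g.max(0).round())
s=sensors.sense(); print(s['ee_pos'],np.round(s['ee_rot'],3),s['joint_pos'],s['clock'],s['force'])
E
```

```text
side red px 229 235 200 253 270
204 230 233 [460. 265. 212.] | 210 229 234 [461. 263. 197.] | 216 230 234 [459. 265. 184.] | 222 230 234 [459. 265. 170.] | 228 230 234 [459. 265. 155.] | 234 230 234 [459. 265. 140.] | 240 229 234 [461. 264. 124.] | 252 229 235 [459. 264.  94.] | 
mug [ 520.  -293.6] 39.0 92 92 [ 481. -335.   86.] [ 559. -252.   93.]
top red px 133 137 188 192 18
188 134 136 [465. 256. 220.] | 189 133 137 [463. 255. 220.] | 190 133 136 [461. 256. 220.] | 191 133 136 [458. 256. 222.] | 192 134 135 [456. 256. 220.] | 
mug [ 520.2 -295.6] 38.5 176 176 [ 480. -335.   86.] [ 560. -255.   95.]
[125.64290882 509.61625363 404.09393458] [[-0.971  0.239 -0.001]
 [ 0.239  0.971 -0.001]
 [ 0.    -0.001 -1.   ]] [ 1.18299141e+00  3.42652744e-01  1.52492584e+00  1.67107051e-05
  1.27542044e+00 -1.45991001e-01] 0.1 [-0.07291933 -0.57926932 -0.37204787]
```

Red axis is about (461, 258) with its top at 220, and the mug axis about (520, −295). The tool's y is already perpendicular to the row. I'll raise first, then cross over.

Emit:
{"method": "servo_tool", "body": {
  "plan": [
    [0.55,0,0,-30,0,0,0],
    [0.55,0,0,-30,0,0,0],
    [0.55,-20,-8,0,0,0,0],
    [0.55,-38,-16,0,0,0,0],
    [0.55,-38,-16,0,0,0,0],
    [0.55,-38,-16,0,0,0,0],
    [0.55,-38,-16,0,0,0,0],
    [0.55,-38,-16,0,0,0,0],
    [0.55,-38,-16,0,0,0,0],
    [0.55,-38,-16,0,0,0,0],
    [0.55,-38,-16,0,0,0,0],
    [0.55,-20,-10,0,0,0,0]
  ]
}}

```text
clock: 1.1
ee_pos: [427.5, 283.0, 464.2]
ee_rot: [[-0.97, 0.242, 0.0], [0.242, 0.97, -0.001], [-0.001, -0.001, -1.0]]
force: [-0.1, 1.1, -0.3]
opening: 0.55
grip_force: 0.0
```

Emit:
{"method": "servo_tool", "body": {
  "plan": [
    [0.55,-20,-8,0,0,0,0],
    [0.55,-15,-6,0,0,0,0],
    [0.55,0,0,0,0,0,0],
    [0.55,0,0,0,0,0,0]
  ]
}}

```text
clock: 1.43
ee_pos: [455.7, 263.2, 464.1]
ee_rot: [[-0.971, 0.241, -0.001], [0.241, 0.971, -0.0], [0.001, -0.001, -1.0]]
force: [-0.2, 0.6, -0.5]
opening: 0.552
grip_force: 0.0
```

```bash
cat >> h.py <<'E'
def rel(x,y,z):
    s=sensors.sense(); R=np.array(s['ee_rot']); e=np.array([x,y,z])-s['ee_pos']
    print('tcp',np.round(s['ee_pos'],1),'tool delta',(R.T@e).round(1),'t',s['clock'],'F',np.round(s['force'],1),'op',s['opening'],'g',s['grip_force'])
E
python3 -c "
from h import *
rel(461,258,350); snap('side','s1')"
```

```text
tcp [455.7 263.2 464.1] tool delta [ -6.6  -3.7 114.1] t 1.4333 F [-0.2  0.6 -0.5] op 0.5521562659513085 g 0.0
```

View pics/s1.png

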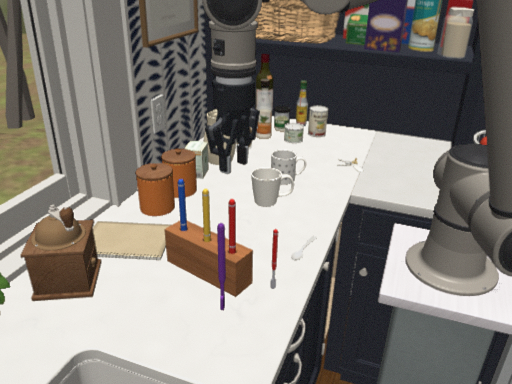

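The side view shows the gripper open above the red handle, with fingertips at about (225,165)/(243,160) and the stand untouched. Now I'll centre and descend.

Emit:
{"method": "servo_tool", "body": {
  "plan": [
    [0.55,-6.6,-3.7,10,0,0,0],
    [0.55,0,0,20,0,0,0],
    [0.55,0,0,20,0,0,0],
    [0.55,0,0,20,0,0,0],
    [0.55,0,0,20,0,0,0],
    [0.55,0,0,15,0,0,0],
    [0.55,0,0,9,0,0,0],
    [0.55,0,0,0,0,0,0],
    [0.55,0,0,0,0,0,0]
  ]
}}

```text
clock: 2.23
ee_pos: [460.7, 258.8, 350.7]
ee_rot: [[-0.971, 0.239, -0.0], [0.239, 0.971, -0.0], [0.0, -0.0, -1.0]]
force: [0.1, -0.5, 0.2]
opening: 0.554
grip_force: 0.0
```

```bash
python3 -c "
from h import *
rel(461,258,350); p,_=snap('side','s2'); cv2.imwrite('pics/s2c.png',cv2.resize(p[120:310,140:300,::-1],(640,600)[:1]+(600,)))"
```

```text
tcp [460.7 258.8 350.7] tool delta [-0.5 -0.7  0.7] t 2.2333 F [ 0.1 -0.5  0.2] op 0.5537688789235234 g 0.0
```

View pics/s2c.png

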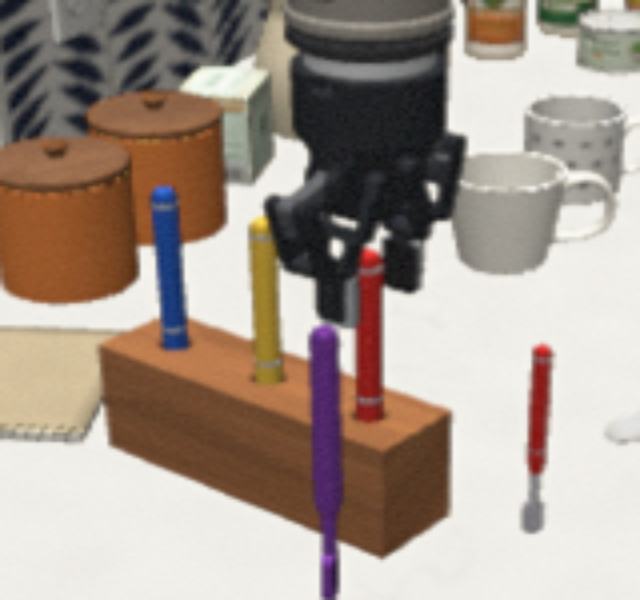

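The crop shows the handle (370,300) between the near finger (340,310) and the far one (405,280), as expected. Now I'll close.

Emit:
{"method": "servo_tool", "body": {
  "newtons": 50,
  "plan": [
    [0,0,0,0,0,0,0],
    [0,0,0,0,0,0,0],
    [0,0,0,0,0,0,0],
    [0,0,0,0,0,0,0],
    [0,0,0,0,0,0,0],
    [0,0,0,0,0,0,0],
    [0,0,0,0,0,0,0],
    [0,0,0,0,0,0,0]
  ]
}}

```text
clock: 2.95
ee_pos: [461.1, 258.5, 351.5]
ee_rot: [[-0.971, 0.24, 0.002], [0.24, 0.971, 0.001], [-0.001, 0.001, -1.0]]
force: [-0.3, -0.6, 5.4]
opening: 0.164
grip_force: 48.7
```

Emit:
{"method": "servo_tool", "body": {
  "plan": [
    [0,0,0,-5,0,0,0],
    [0,0,0,-10,0,0,0],
    [0,0,0,-15,0,0,0],
    [0,0,0,-15,0,0,0],
    [0,0,0,-15,0,0,0],
    [0,0,0,-15,0,0,0],
    [0,0,0,-15,0,0,0],
    [0,0,0,-15,0,0,0],
    [0,0,0,-15,0,0,0],
    [0,0,0,-12,0,0,0],
    [0,0,0,-8,0,0,0],
    [0,0,0,0,0,0,0]
  ]
}}

```text
clock: 3.95
ee_pos: [460.8, 258.5, 492.8]
ee_rot: [[-0.971, 0.239, 0.003], [0.239, 0.971, 0.001], [-0.003, 0.002, -1.0]]
force: [-0.3, 0.7, 0.1]
opening: 0.162
grip_force: 48.7
```

```bash
python3 -c "
from h import *
rel(520,-295,490); p,_=snap('side','s3'); cv2.imwrite('pics/s3c.png',cv2.resize(p[90:300,140:320,::-1],(514,600)))"
```

```text
tcp [460.8 258.5 492.8] tool delta [-190.  -523.2    2.2] t 3.95 F [-0.3  0.7  0.1] op 0.16160668024097882 g 48.71402794844471
```

View pics/s3c.png

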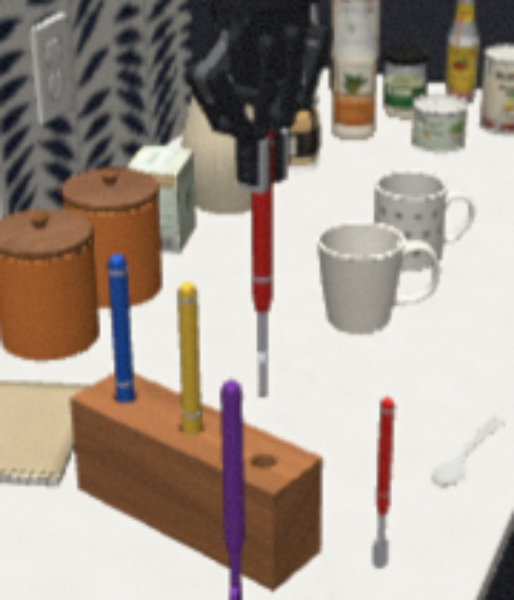

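The stirrer hangs vertical and clear of the stand (foot at crop (262,395)), and the other two are still in their wells. Crossing to the dotted mug.

Emit:
{"method": "servo_tool", "body": {
  "plan": [
    [0,-4,-11,0,0,0,0],
    [0,-8,-22,0,0,0,0],
    [0,-12,-33,0,0,0,0],
    [0,-12,-33,0,0,0,0],
    [0,-12,-33,0,0,0,0],
    [0,-12,-33,0,0,0,0],
    [0,-12,-33,0,0,0,0],
    [0,-12,-33,0,0,0,0],
    [0,-12,-33,0,0,0,0],
    [0,-12,-33,0,0,0,0],
    [0,-12,-33,0,0,0,0],
    [0,-12,-33,0,0,0,0]
  ]
}}

```text
clock: 5.0
ee_pos: [501.4, -128.0, 489.7]
ee_rot: [[-0.971, 0.24, -0.002], [0.24, 0.971, 0.001], [0.002, 0.0, -1.0]]
force: [1.0, 0.5, -0.4]
opening: 0.157
grip_force: 48.8
```

Emit:
{"method": "servo_tool", "body": {
  "plan": [
    [0,-12,-33,0,0,0,0],
    [0,-12,-33,0,0,0,0],
    [0,-12,-33,0,0,0,0],
    [0,-8,-22,0,0,0,0],
    [0,-6,-16,0,0,0,0],
    [0,-4,-11,0,0,0,0],
    [0,-4,-11,0,0,0,0],
    [0,0,0,0,0,0,0],
    [0,0,0,0,0,0,0]
  ]
}}

```text
clock: 5.75
ee_pos: [520.2, -293.8, 490.2]
ee_rot: [[-0.971, 0.24, -0.001], [0.24, 0.971, 0.001], [0.001, 0.001, -1.0]]
force: [0.2, 0.3, 0.1]
opening: 0.16
grip_force: 48.8
```

```bash
python3 - <<'E'
from h import *
rel(520,-295,490); p,d=snap('side','s4'); cv2.imwrite('pics/s4c.png',cv2.resize(p[40:240,220:380,::-1],(480,600)))
p,d=snap('top','t4')
for n,f in(('side','s4'),('top','t4')):
    z=np.load(f'pics/{f}.npz'); d=z['d']; r=cloud(n,d).reshape(-1,3); zz=r[:,2]
    q=r[(d.ravel()>0)&(zz>86)&(zz<98)&(np.hypot(r[:,0]-520,r[:,1]+295)<50)]
    if len(q)>8: print(n,len(q),fitc(q[:,:2]),q.min(0),q.max(0))
    q=r[(d.ravel()>0)&(zz>125)&(zz<300)&(np.hypot(r[:,0]-520,r[:,1]+295)<40)]
    for a in range(130,300,20):
        g=q[abs(q[:,2]-a)<10]; 
        if len(g): print(n,a,g.mean(0).round(1))
E
```

```text
tcp [ 520.2 -293.8  490.2] tool delta [-0.  -1.2  0.2] t 5.75 F [0.2 0.3 0.1] op 0.16001207027708525 g 48.80610214197077
side 96 (array([ 520.33045823, -293.58711936]), np.float64(39.11643027814751)) [ 481.00674332 -340.46622041   86.00004762] [ 560.30715341 -248.16848331   94.06534362]
side 150 [ 518.6 -287.3  157. ]
side 170 [ 519.2 -287.6  171.4]
side 190 [ 519.  -289.4  189.4]
side 210 [ 519.5 -290.8  210.3]
side 230 [ 519.1 -289.3  231.3]
side 250 [ 519.  -288.2  249.3]
side 270 [ 519.4 -288.4  269.8]
side 290 [ 517.8 -288.1  290.2]
top 135 (array([ 520.30271159, -295.78554605]), np.float64(38.63530550006688)) [ 480.19816048 -331.21622789   86.18711571] [ 560.26913132 -255.09816739   94.6456207 ]
top 150 [ 517.2 -292.   154.1]
top 170 [ 517.5 -288.5  169.4]
top 190 [ 519. -289.  189.]
top 210 [ 520.9 -290.   208.6]
top 230 [ 524.4 -288.5  230.5]
```

View pics/s4c.png

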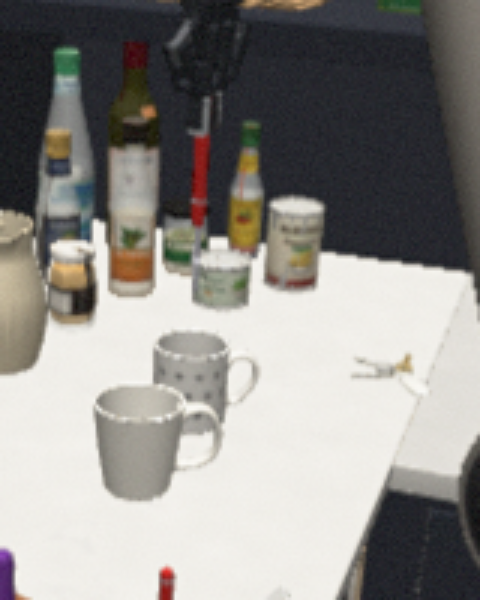

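The stirrer hangs over the dotted mug (foot at crop (198,300)) and lines up with its axis. I'll tilt it 18° with the foot toward the robot, then lower it.

Emit:
{"method": "servo_tool", "body": {
  "plan": [
    [0,-8,0,0,0,1.5,0],
    [0,-16,0,0,0,3,0],
    [0,-16,0,0,0,3,0],
    [0,-16,0,0,0,3,0],
    [0,-16,0,0,0,3,0],
    [0,-16,0,0,0,3,0],
    [0,-8,0,0,0,1.5,0],
    [0,0,0,0,0,0,0],
    [0,0,0,0,0,0,0]
  ]
}}

```text
clock: 6.6
ee_pos: [612.9, -315.6, 477.3]
ee_rot: [[-0.924, 0.238, -0.3], [0.226, 0.971, 0.074], [0.309, 0.0, -0.951]]
force: [-0.4, 0.6, -1.0]
opening: 0.156
grip_force: 48.8
```

```bash
cat > g.py <<'E'
from h import *
s=sensors.sense(); R=np.array(s['ee_rot']); z=R[:,2]; p=np.array(s['ee_pos'])
x0=np.array([-.971,.24,0]); foot=p+341*z
goal=np.array([520.3,-294.8,0])+12*x0
print('tilt',np.degrees(np.arccos(-z[2])),'foot',foot.round(1))
for hz in (105,60,10): g=goal.copy(); g[2]=hz; print(hz,'delta tool',(R.T@(g-foot)).round(1))
print('down dir in tool',(R.T@[0,0,-1]).round(3))
E
python3 g.py
```

```text
tilt 17.999357184913936 foot [ 510.6 -290.4  153. ]
105 delta tool [-13.3  -2.   46.2]
60 delta tool [-27.2  -2.   89. ]
10 delta tool [-42.7  -2.  136.5]
down dir in tool [-0.309 -0.     0.951]
```

Emit:
{"method": "servo_tool", "body": {
  "plan": [
    [0,-1.5,-1,5,0,0,0],
    [0,-3.5,-1,11,0,0,0],
    [0,-4.4,0,14,0,0,0],
    [0,-4.4,0,14,0,0,0],
    [0,-4.4,0,14,0,0,0],
    [0,-4.4,0,14,0,0,0],
    [0,-4.4,0,14,0,0,0],
    [0,-4.4,0,14,0,0,0],
    [0,-4.4,0,14,0,0,0],
    [0,-3,0,10,0,0,0],
    [0,-2,0,6,0,0,0],
    [0,0,0,0,0,0,0]
  ]
}}

```text
clock: 7.6
ee_pos: [610.1, -317.9, 340.9]
ee_rot: [[-0.923, 0.24, -0.301], [0.228, 0.971, 0.075], [0.31, 0.001, -0.951]]
force: [0.0, -0.3, -0.0]
opening: 0.161
grip_force: 48.8
```

```bash
python3 g.py; python3 - <<'E'
from h import *
rel(0,0,0)
a,_=snap('side','s5'); b,_=snap('top','t5')
a=cv2.resize(a[80:240,240:340],(375,600)); b=cv2.resize(b[110:240,290:400],(425,502))
cv2.imwrite('pics/c5.png',np.hstack([a,cv2.copyMakeBorder(b,0,98,0,0,0)])[:,:,::-1])
E
```

```text
tilt 18.076591290025387 foot [ 507.4 -292.4   16.7]
105 delta tool [ 26.3   0.8 -84.3]
60 delta tool [ 12.4   0.8 -41.5]
10 delta tool [-3.1  0.7  6. ]
down dir in tool [-0.31  -0.001  0.951]
tcp [ 610.1 -317.9  340.9] tool delta [529.7 162.3 531.6] t 7.6 F [ 0.  -0.3 -0. ] op 0.16122306139036072 g 48.81095769116655
```

View pics/c5.png

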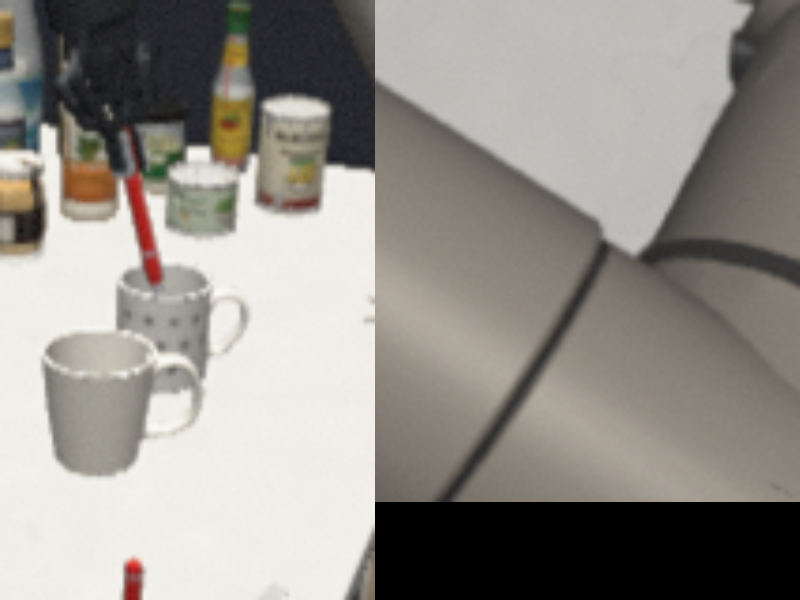

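The stirrer's stem is inside the dotted mug (it enters at crop (155,285)), with the mug upright and no contact force; the arm blocks the top view. I'll ease down the last few mm.

Emit:
{"method": "servo_tool", "body": {
  "newtons": 20,
  "plan": [
    [0,-0.6,0,2,0,0,0],
    [0,-0.6,0,2,0,0,0],
    [0,-0.6,0,2,0,0,0],
    [0,0,0,0,0,0,0],
    [0,0,0,0,0,0,0]
  ]
}}

```text
clock: 8.12
ee_pos: [610.4, -318.1, 335.3]
ee_rot: [[-0.923, 0.239, -0.3], [0.228, 0.971, 0.074], [0.309, 0.0, -0.951]]
force: [0.4, 0.1, -1.6]
opening: 0.16
grip_force: 48.8
```

Emit:
{"method": "servo_tool", "body": {
  "plan": [
    [0,-0.6,0,2,0,0,0],
    [0,0,0,0,0,0,0],
    [0,0,0,0,0,0,0]
  ]
}}

```text
clock: 8.37
ee_pos: [610.4, -318.1, 333.4]
ee_rot: [[-0.923, 0.239, -0.3], [0.228, 0.971, 0.074], [0.309, -0.0, -0.951]]
force: [0.0, 0.1, -0.5]
opening: 0.16
grip_force: 49.0
```

Emit:
{"method": "servo_tool", "body": {
  "plan": [
    [0.25,0,0,0,0,0,0],
    [0.3,0,0,0,0,0,0],
    [0.4,0,0,0,0,0,0],
    [0.5,0,0,0,0,0,0],
    [0.6,0,0,0,0,0,0],
    [0.6,0,0,0,0,0,0],
    [0.6,0,0,0,0,0,0],
    [0.6,0,0,0,0,0,0],
    [0.6,0,0,0,0,0,0]
  ]
}}

```text
clock: 9.12
ee_pos: [610.4, -318.1, 333.4]
ee_rot: [[-0.923, 0.239, -0.3], [0.228, 0.971, 0.074], [0.309, 0.0, -0.951]]
force: [0.1, 0.0, -0.1]
opening: 0.599
grip_force: 0.0
```

```bash
python3 - <<'E'
from h import *
rel(0,0,0)
a,d=snap('side','s6'); P=cloud('side',d)
hsv=cv2.cvtColor(a,cv2.COLOR_RGB2HSV); h,s,v=[hsv[...,i].astype(int) for i in range(3)]
m=((h<8)|(h>172))&(s>150)&(d>0)&(np.hypot(P[...,0]-540,P[...,1]+300)<130)&(P[...,2]>60)&(P[...,2]<230)
q=P[m]; 
for z in range(80,220,15):
    g=q[abs(q[:,2]-z)<8]
    if len(g): print(z,g.mean(0).round(1))
cv2.imwrite('pics/c6.png',cv2.resize(a[80:240,240:340,::-1],(375,600)))
E
```

```text
tcp [ 610.4 -318.1  333.4] tool delta [533.  162.7 523.8] t 9.1167 F [ 0.1  0.  -0.1] op 0.5988358601075692 g 0.0
80 [ 542.3 -297.    82.3]
95 [ 547.3 -298.7   93.7]
110 [ 556.2 -299.7  110.2]
125 [ 563.8 -301.6  125.5]
140 [ 571.8 -304.4  140.1]
155 [ 576.1 -303.7  151.8]
170 [ 598.5 -310.9  177. ]
185 [ 595.4 -299.   187.1]
200 [ 583.5 -272.   198.2]
```

View pics/c6.png

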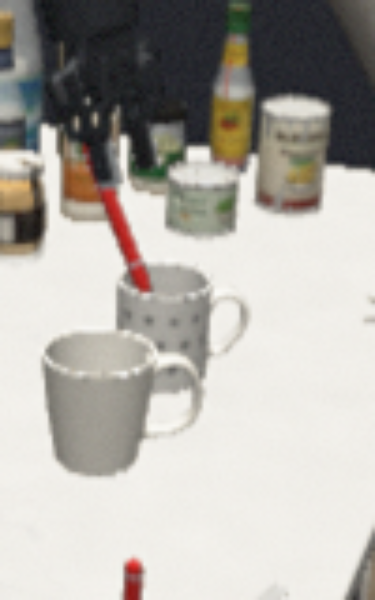

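The stirrer leans about 27° on the mug's far rim (crop (130,260)), free of the fingers, with the mug upright. Retracting along the tool.

Emit:
{"method": "servo_tool", "body": {
  "plan": [
    [0.6,0,0,-5,0,0,0],
    [0.6,0,0,-12,0,0,0],
    [0.6,0,0,-15,0,0,0],
    [0.6,0,0,-15,0,0,0],
    [0.6,0,0,-15,0,0,0],
    [0.6,0,0,-15,0,0,0],
    [0.6,0,0,-15,0,0,0],
    [0.6,0,0,-15,0,0,0],
    [0.6,0,0,-15,0,0,0],
    [0.6,0,0,-8,0,0,0],
    [0.6,0,0,0,0,0,0],
    [0.6,0,0,0,0,0,0]
  ]
}}

```text
clock: 10.17
ee_pos: [649.4, -327.7, 457.1]
ee_rot: [[-0.924, 0.239, -0.299], [0.228, 0.971, 0.074], [0.308, -0.0, -0.951]]
force: [-0.3, 0.1, -0.3]
opening: 0.601
grip_force: 0.0
```

```bash
python3 - <<'E'
from h import *
rel(0,0,0)
a,d=snap('side','s7'); P=cloud('side',d)
hsv=cv2.cvtColor(a,cv2.COLOR_RGB2HSV); h,s,v=[hsv[...,i].astype(int) for i in range(3)]
m=((h<8)|(h>172))&(s>150)&(d>0)&(np.hypot(P[...,0]-540,P[...,1]+300)<130)&(P[...,2]>60)&(P[...,2]<230)
q=P[m]; 
for z in range(80,220,15):
    g=q[abs(q[:,2]-z)<8]
    if len(g): print(z,g.mean(0).round(1))
cv2.imwrite('pics/c7.png',cv2.resize(a[80:300,140:340,::-1],(545,600)))
E
```

```text
tcp [ 649.4 -327.7  457.1] tool delta [533.6 162.8 653.4] t 10.1667 F [-0.3  0.1 -0.3] op 0.6009922333067715 g 0.0
80 [ 542.3 -297.6   82.2]
95 [ 546.3 -297.9   92.8]
110 [ 555.6 -298.9  110.8]
125 [ 564.  -301.7  125.4]
140 [ 572.4 -304.2  140.1]
155 [ 579.3 -306.   156. ]
170 [ 587.2 -306.8  170.4]
185 [ 596.  -310.4  185.7]
200 [ 596.4 -312.9  194.1]
```

View pics/c7.png

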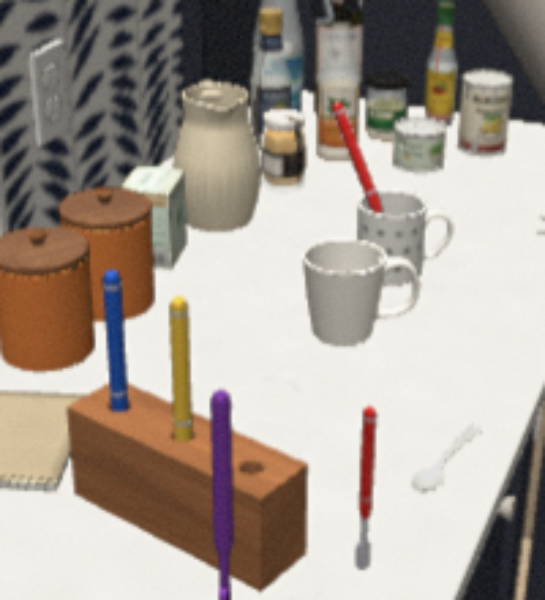

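The final view shows the red stirrer leaning in the dotted mug (crop (360,160)), blue and yellow still in the stand, and the gripper clear. Handing in.

```bash
python3 -c "
from bench import robot
print(robot.job_done())"
```

```text
the job is handed in; nothing more can be done
None
```

I put the red stirrer paddle-down in the dotted mug, leaning about 29° with its middle an estimated 34 mm from the mug's axis. Blue and yellow are still in the stand, and I handed the job in after about 10 s; no verdict came back.

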